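# Reset the depth stop of a cue-tip press

## Robot

A 7-joint arm with a two-finger parallel gripper is mounted at the origin on the work surface. World frame = base frame: x ahead of the robot, y to its left, z up, the work surface at z = 0. Lengths are in m, angles in rad, forces in N, time in s.
With the tool pointing down it reaches from about 0.425 to 0.875 m from the base axis. Payload 8.4 kg.
Tool frame: the origin (TCP) lies where the fingers leave the gripper's body, on its centre line; the fingertips stand 70 mm ahead of it and the grasp point (between the pads) lies 51 mm ahead of it; x points along the fingers, y is the direction in which the jaws open and shut, and the axes are right-handed (so a half turn about x gives the same grasp; the last joint's range is limited). The gripper opens to 87 mm and grips with 3 to 60 N. Pads are 19 mm wide; open, the fingers measure 117 mm over their backs; the gripper's body (75 mm by 190 mm) begins 51 mm behind the grasp point.
Start: joints at [1.079, 0.333, 0.04, 1.465, -0.013, 1.343, -0.059], TCP at [0.249, -0.6, 0.292] pointing down, gripper open.
Joint ranges: [-2.58, 2.58], [-0.38, 2.09], [-1.3, 1.39], [0.25, 2.4], [-1.5, 4.64], [0.08, 2.09], [-2.65, 2.65]. Speed limits (rad/s): [2.22, 2.22, 2.79, 2.79, 3.14, 3.14, 3.14].

## Interface

Orientations are given as a rotation vector (axis times angle).
In Python, from cell import read_state, camera, workorder gives the robot as it stands.
- The arm moves only by the tool carry_out, never from a script. Its argument "moves" is text: rows parted by semicolons, each of 6 numbers parted by spaces: the shift along the tool's x, y, z in cm, then the turn, a rotation vector about the tool's x, y, z in rad. In form: x y z rx ry rz; .... A call has 1 to 5 rows; each row shifts and turns the pose as measured when the row begins, along the tool's axes as they then stand; what a row does not reach is not made up. A row lasts 1/8 s, in which the tool goes at most 62.5 mm and 10.7 degrees, less where a joint would pass 70% of its speed; a pose out of reach is approached as far as the arm can. A call is refused whole if a number of a shift passes 6.25 or a number of a turn 0.188, either way. A call with a gripper value outside its range is refused whole. "jaw" is the opening, from 0 (shut) to 1 (fully open), set as the call begins (left out, the last holds). The fingers move at their own pace and stop on an object; "newtons" is the grip in N (left out, the last holds). Time passes only in rows, so rows that do not move let the fingers close. It gives the time, the measured TCP pose, the force and the opening at its end, in the units of the state.
- read_state(): the state, without advancing time (a new reading comes with each control period).
- camera(name): name is "side" or "top"; returns a dict with "img" (480x640x3 uint8, red, green, blue), "fx", "fy", "cx", "cy" (pixels), "R" (3x3) and "t" (3): a world point X has camera coordinates R X + t. Camera axes: x right, y down, z forward; pixel columns grow to the right and rows downward; lengths in m; the calibration is good to about 2 mm. A picture is of the moment at which its call begins. There is no depth.
- workorder.hand_in(): hands the job in, once; it reports no verdict.
The state is a dict: "clock": time; "qpos": joint angles; "joint_velocities": joint speeds; "tau": joint torques, N m; "eef_pos": TCP position; "ee_rot": TCP orientation; "ft_force": force on the tool from outside, world axes, zero at the start; "wrist_torque": the same for the moment, N m; "finger_gap": finger opening in m.
Only numpy, scipy, OpenCV 4.12 (cv2) and the standard library are available. Lean on these libraries where they do the work, as an engineer would, in place of code of your own. Each camera call takes 0.05 s, during which the arm holds its last target. There are 200 camera calls.

## Task

On the cue-tip press, slacken the wing nut until it no longer clamps its washer, turn the black bar knob of the adjuster screw until its red end points at the orange pin, then tighten the wing nut again to about half a newton metre (about 10 N on an ear), neither loose nor overtightened. Do not force the adjuster while the nut is tight, leave the red end pointing at the orange pin, and leave the other things on the table alone.

Things in the scene. Friction and masses are not known exactly. Their poses are not given: they have to be found in the camera images.
- press: cue-tip press, fixed: dark base plate 200 x 270 mm, 14 mm thick; above it a round green head 194 mm across with a white dial, its top 80 mm above the table. Origin: on the table under the dial's centre, z up. Washer, wing nut and adjuster stand on the dial on one vertical axis through this origin; nothing in reach of the ears stands higher than their undersides but the bar knob
- washer: brass lock washer 66 mm across, 5 mm thick, under the wing nut; keyed, it cannot turn. Clamped by the nut it locks the adjuster. Origin: on the axis, at table height. The nut's seating height is not measured: feel it. Once the nut bears on the washer the force on an ear (52 mm out, square to it) rises by about 2 N per 0.1 rad while turning, but fades when the push stops: read it in motion. Tight: 10 N; spoilt: 20 N
- nut: bright steel wing nut (jam nut): hub 50 mm across, 22 mm high; two opposite ears along its +x and -x, 10 mm thick, out to 64 mm from the axis, undersides 10 mm and tops 32 mm above the origin. Blue patch on the +x ear's end. Origin: on the axis at the hub's underside, 85 to 92 mm above the table, z up. Clockwise from above tightens and lowers it, 4 mm per rad
- nut_ear (a point): point on the wing nut's +x (blue) ear, 52 mm from the axis, half-way up (21 mm above the nut's origin); axes as the nut's; the other ear's point lies opposite. The nut starts clamped, lightly to fully; it is slack within 1.2 rad anticlockwise and can back off 2 rad. Slack, it turns with under 2 N at an ear; left alone it stays put
- adjuster (a joint): angle of the adjuster screw (rad), grows clockwise seen from above; turns stiffly (0.06 N m) when the nut is slack; range -2.6 to 2.6
- adjuster_grip (a point): centre of the adjuster screw's bar knob, which stands above the wing nut on the same axis: black bar 48 mm long (its x), 14 mm wide (its y), 30 mm high, this point at half height, 151 mm above the table; the bar's underside is 136 mm above the table, about 14 mm above the ears' tops. Its +x end is red: that is the pointer. It can be gripped from above across its 14 mm width
- pin_orange_top (a point): centre of the top of the orange index pin (12 mm across, 10 mm high) on the dial, 70 to 93 mm from the axis; an identical black pin stands on the other side of the dial. The bar has to turn 0.4 to 1.5 rad, one way or the other, to point at it
- chalk: bystander: blue billiard chalk cube, 22 mm, standing on the press's base plate. Origin: its underside or end
- ferrule: bystander: white plastic ring, 28 mm across, 20 mm high, standing on the press's base plate. Origin: its underside or end
- polish: bystander: amber bottle, 56 mm across, 150 mm high. Origin: its underside or end
- tip_jar: bystander: clear jar with red lid, 60 mm across, 70 mm high. Origin: its underside or end
- driver: bystander: screwdriver lying on the table. Origin: its underside or end
- spanner: bystander: spanner lying on the table. Origin: its underside or end
- mug: bystander: blue mug, 80 mm across, 90 mm high. Origin: its underside or end

How it is judged:
By the outcome, as a careful person would: the job done as asked, in the order asked, and still so for the second after the job is handed in, with the robot touching nothing.
It also fails if it takes over 72 s, if anything falls off the work surface, if the arm or the gripper's body presses on something with over 40 N, if the wrist force passes 120 N, or if a joint passes its speed limit or range.

## Working session

There is one attempt and no reset: what is moved stays moved. The work goes in short steps, Python scripts to look and compute and a tool call to move; the robot and the scene stay as the last step left them, time stands still between calls to the robot, and variables do not carry over. Pictures are saved under pics/ and viewed, about 8 in all and at most 12, crops included, and the job is handed in when it is done.

Besides the shell and the picture viewer there is one more tool, called after "Emit:" as name(argument=value, ...), one argument or row to a line, values as JSON. carry_out: Moves the arm, as the interface text tells. Its arguments: {"type":"object","properties":{"moves":{"type":"string"},"jaw":{"type":"number"},"newtons":{"type":"number"}},"required":["moves"]}

```bash
mkdir -p pics; ls; cat > h.py <<'E'
import numpy as np, cv2
from cell import read_state, camera, workorder
def shot(n,f=None):
    c=camera(n)
    if f: cv2.imwrite('pics/'+f,c['img'][:,:,::-1])
    return c
def ray(c,u,v,z):
    R=np.array(c['R']);t=np.array(c['t']);o=-R.T@t
    d=R.T@np.array([(u-c['cx'])/c['fx'],(v-c['cy'])/c['fy'],1]);return o+d*(z-o[2])/d[2]
def proj(c,X):
    p=np.array(c['R'])@np.array(X)+np.array(c['t']);return c['fx']*p[0]/p[2]+c['cx'],c['fy']*p[1]/p[2]+c['cy']
E
python3 - <<'E'
from h import *
s=read_state(); print({k:np.round(v,3) for k,v in s.items()})
for n in('top','side'):
    c=shot(n,n+'0.png');print(n,c['fx'],c['cx'],c['cy'],np.round(-np.array(c['R']).T@np.array(c['t']),3),np.round(c['R'],2).tolist())
E
```

```text
pics
{'clock': np.float64(0.0), 'qpos': array([ 1.079,  0.334,  0.04 ,  1.466, -0.013,  1.343, -0.059]), 'joint_velocities': array([ 0.002, -0.001,  0.   , -0.001, -0.001,  0.   , -0.   ]), 'tau': array([-1.0000e-03, -6.5635e+01,  1.3350e+00, -4.0380e+01, -6.0000e-02,
        4.5000e-02,  0.0000e+00]), 'eef_pos': array([ 0.249, -0.6  ,  0.291]), 'ee_rot': array([ 2.006,  0.401, -2.007]), 'ft_force': array([-0.171, -0.198,  0.346]), 'wrist_torque': array([ 0.021, -0.003,  0.047]), 'finger_gap': np.float64(0.087)}
top 518.6477795244921 317.906361256485 233.21016653661977 [ 0.393 -0.003  1.229] [[-0.02, -1.0, 0.0], [-1.0, 0.02, -0.09], [0.09, -0.0, -1.0]]
side 509.0463796593795 310.84885603483986 236.89439477202046 [0.396 0.778 0.966] [[-0.99, -0.12, 0.0], [-0.09, 0.73, -0.68], [0.08, -0.67, -0.74]]
```

View pics/top0.png

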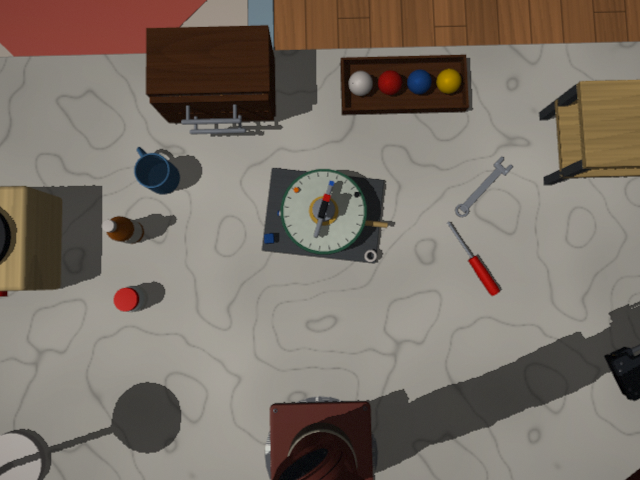

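View pics/side0.png

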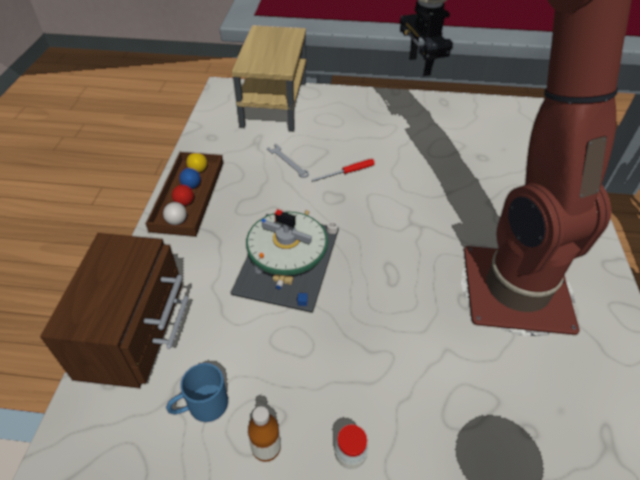

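The top view shows the press centred near (324,210), with the red bar end at about (326,198), the orange pin at (297,190), and a blue ear patch near (332,184). I'll measure these and view one enlarged crop.

```bash
cat >> h.py <<'E'
def blobs(img,box,lo,hi,mn=3):
    x0,y0,x1,y1=box; h=cv2.cvtColor(img[y0:y1,x0:x1],cv2.COLOR_RGB2HSV)
    m=cv2.inRange(h,np.array(lo),np.array(hi)); n,l,s,c=cv2.connectedComponentsWithStats(m)
    return [(round(c[i][0]+x0,1),round(c[i][1]+y0,1),int(s[i][4])) for i in range(1,n) if s[i][4]>=mn]
B={'top':(262,160,396,264),'side':(230,200,345,310)}
C={'red':[(0,150,90),(5,255,255)],'orange':[(6,150,130),(14,255,255)],'blue':[(105,120,60),(125,255,255)],'green':[(60,90,20),(90,255,140)],'brass':[(15,90,120),(26,200,255)],'black':[(0,0,0),(180,255,28)]}
E
python3 - <<'E'
from h import *
for n in('top','side'):
    c=shot(n)
    x0,y0,x1,y1=B[n]
    cv2.imwrite(f'pics/{n}1.png',cv2.resize(c['img'][y0:y1,x0:x1,::-1],None,fx=5.5,fy=5.5,interpolation=cv2.INTER_CUBIC))
    for k,(lo,hi) in C.items(): print(n,k,blobs(c['img'],B[n],lo,hi,4))
c=shot('top')
h=cv2.cvtColor(c['img'],cv2.COLOR_RGB2HSV); m=cv2.inRange(h,(60,90,20),(90,255,150)); m[:160]=0;m[264:]=0;m[:,:262]=0;m[:,396:]=0
p=cv2.findNonZero(m); hull=cv2.convexHull(p); (u,v),ax,an=cv2.fitEllipse(hull); print(u,v,ax); print(ray(c,u,v,.075))
E
```

```text
top red [(np.float64(326.4), np.float64(197.5), 46)]
top orange [(np.float64(295.9), np.float64(189.4), 17)]
top blue [(np.float64(331.2), np.float64(182.9), 19), (np.float64(277.6), np.float64(213.0), 8), (np.float64(268.4), np.float64(238.1), 91)]
top green [(np.float64(324.3), np.float64(215.5), 563)]
top brass [(np.float64(313.4), np.float64(209.0), 107), (np.float64(331.1), np.float64(220.8), 18), (np.float64(380.0), np.float64(224.2), 45)]
top black [(np.float64(369.2), np.float64(198.0), 515), (np.float64(356.4), np.float64(193.9), 14), (np.float64(323.0), np.float64(209.0), 88), (np.float64(363.4), np.float64(235.6), 167), (np.float64(276.3), np.float64(236.5), 36), (np.float64(369.6), np.float64(255.5), 11)]
side red [(np.float64(278.3), np.float64(212.2), 26)]
side orange [(np.float64(261.0), np.float64(255.2), 9)]
side blue [(np.float64(263.1), np.float64(219.9), 8), (np.float64(277.5), np.float64(287.0), 10), (np.float64(302.1), np.float64(298.8), 119)]
side green [(np.float64(288.0), np.float64(266.2), 310)]
side brass [(np.float64(306.5), np.float64(212.5), 4), (np.float64(283.8), np.float64(243.1), 122), (np.float64(283.5), np.float64(278.6), 88)]
side black [(np.float64(285.8), np.float64(219.9), 117)]
323.4407958984375 211.23526000976562 (84.93750762939453, 86.4625015258789)
[ 0.55025999 -0.02107245  0.075     ]
```

View pics/top1.png

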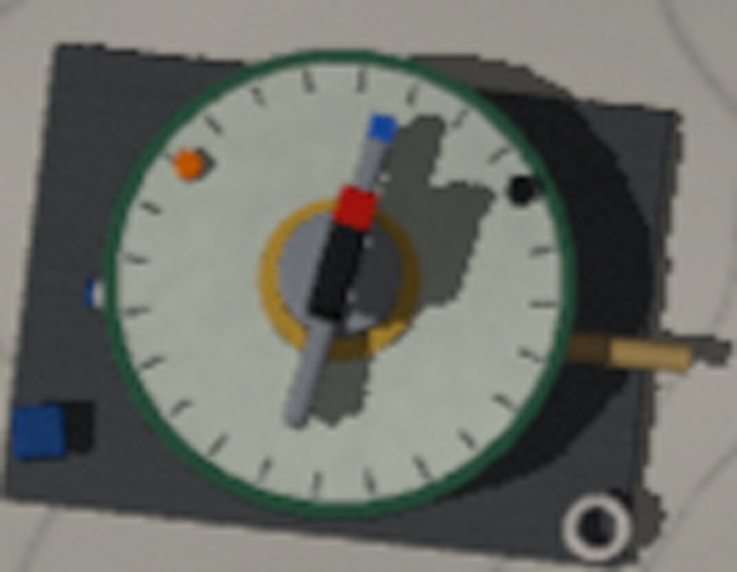

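View pics/side1.png

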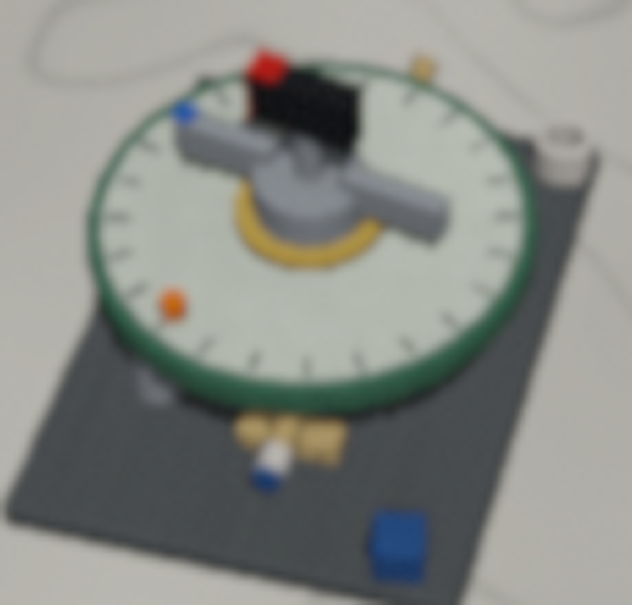

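The crops give these features:
- **Bar:** it points roughly along the blue ear, with the red end at (326,197) and the black centre at (323,209).
- **Ears:** the blue patch is at (331,183) and the tail ear's end at about (315.6,236.4).
- **Pin:** the orange pin is at (296,189), so the bar has to turn anticlockwise.

Next I'll triangulate these points and work out the first move.

```bash
cat >> h.py <<'E'
def tri(ca,a,cb,b):
    P=[np.array([[c['fx'],0,c['cx']],[0,c['fy'],c['cy']],[0,0,1]])@np.c_[np.array(c['R']),np.array(c['t'])] for c in(ca,cb)]
    X=cv2.triangulatePoints(P[0],P[1],np.float64(a),np.float64(b))[:,0];return X[:3]/X[3]
from scipy.spatial.transform import Rotation as Ro
def ang(p,o): d=np.array(p)[:2]-np.array(o)[:2];return round(float(np.arctan2(d[1],d[0])),3),round(float(np.hypot(*d)),4)
E
python3 - <<'E'
from h import *
np.set_printoptions(precision=4,suppress=True)
t=shot('top');s=shot('side');O=ray(t,323.44,211.24,.079);print('axis top rim',O)
for n,a,b in(('red',(326.4,197.5),(278.3,212.2)),('blue',(331.2,182.9),(263.1,219.9)),('pin',(295.9,189.4),(261,255.2))): 
    X=tri(t,a,s,b);print(n,X,np.array(proj(t,X))-a,ang(X,O))
bl=ray(t,331.2,182.9,.118);ta=ray(t,315.6,236.4,.118);print('nut',bl,ta,'mid',(bl+ta)/2,ang(bl,ta))
r=ray(t,326.4,197.5,.166);k=ray(t,323,209,.166);print('bar red',r,'blk',k,ang(r,k),ang(r,O))
# black+red in top
h=cv2.cvtColor(t['img'],cv2.COLOR_RGB2HSV)[185:225,310:340]
m=(cv2.inRange(h,np.array([0,0,0]),np.array([180,255,28]))|cv2.inRange(h,np.array(C['red'][0]),np.array(C['red'][1])))
p=cv2.findNonZero(m).reshape(-1,2)+[310,185];rc=cv2.minAreaRect(p.astype(np.float32));print('barrect',rc,ray(t,*rc[0],.166))
p=ray(t,295.9,189.4,.090);print('pin',p,ang(p,O))
q=read_state();R=Ro.from_rotvec(q['ee_rot']).as_matrix();print(R,q['eef_pos'])
E
```

```text
axis top rim [ 0.5497 -0.021   0.079 ]
red [ 0.5675 -0.0267  0.1562] [0.0182 0.25  ] (-0.312, 0.0187)
blue [ 0.6069 -0.0389  0.1141] [-0.0038 -0.0452] (-0.304, 0.0599)
pin [0.6002 0.0395 0.0791] [0.0154 0.193 ] (0.876, 0.0788)
nut [ 0.606  -0.0388  0.118 ] [ 0.4902 -0.0021  0.118 ] mid [ 0.5481 -0.0205  0.118 ] (-0.307, 0.1215)
bar red [ 0.5664 -0.0265  0.166 ] blk [ 0.5425 -0.0188  0.166 ] (-0.31, 0.0251) (-0.318, 0.0176)
barrect ((324.3122253417969, 205.71377563476562), (6.565926551818848, 23.515180587768555), 14.743562698364258) [ 0.5493 -0.0217  0.166 ]
pin [0.5987 0.0392 0.09  ] (0.888, 0.0776)
[[-0.0002  0.3828 -0.9238]
 [ 0.0004 -0.9238 -0.3828]
 [-1.     -0.0004  0.    ]] [ 0.2488 -0.6004  0.292 ]
```

Height, radius and reach checks pass:
- The axis is at about (0.549, −0.021).
- The nut is at −0.305 rad and the bar at −0.31 rad.
- The pin is at +0.885 rad and 78 mm out.

I'm starting the approach to the blue ear.

Emit:
carry_out(
  moves="0 -3.2 -4.5 0 0 0; 0 -3.2 -4.5 0 0 0; 0 -3.2 -4.5 0 0 0; 0 -3.2 -4.5 0 0 0; 0 -3.2 -4.5 0 0 0",
  jaw=0.35,
  newtons=10,
)

```text
clock: 0.98
eef_pos: [0.3963, -0.364, 0.2912]
ee_rot: [2.009, 0.389, -2.012]
ft_force: [1.5, -0.4, 0.5]
finger_gap: 0.0452
```

Emit:
carry_out(
  moves="0 -3.2 -4.5 0 0 0; 0 -3.2 -4.5 0 0 0; 0 -3.2 -4.5 0 0 0; 0 -3.2 -4.5 0 0 0; 0 -3.2 -4.5 0 0 0",
)

```text
clock: 1.6
eef_pos: [0.5488, -0.1234, 0.292]
ee_rot: [2.011, 0.385, -2.009]
ft_force: [-0.1, -0.2, -0.1]
finger_gap: 0.0307
```

Emit:
carry_out(
  moves="0 0 0 0.175 0 0; 0 0 0 0.175 0 0; 0 0 0 0.175 0 0; 0 0 0 0.175 0 0; 0 0 0 0 0 0",
)

```text
clock: 2.22
eef_pos: [0.551, -0.1167, 0.292]
ee_rot: [-2.048, 0.339, 2.042]
ft_force: [-0.1, -0.1, 0.5]
finger_gap: 0.03
```

```bash
cat >> h.py <<'E'
O=np.array([.5493,-.0212])
def goal(p,psi):
    "shift (cm, tool axes) and rx to bring TCP to p with tool z at world angle psi"
    q=read_state();R=Ro.from_rotvec(q['ee_rot']).as_matrix();d=R.T@(np.array(p)-q['eef_pos'])*100
    ps=np.arctan2(R[1,2],R[0,2]);dr=(ps-psi+np.pi)%(2*np.pi)-np.pi
    G=np.c_[[0,0,-1],[np.sin(psi),-np.cos(psi),0],[np.cos(psi),np.sin(psi),0]]
    G[:,1]=np.cross(G[:,2],G[:,0])
    print('t %.2f'%q['clock'],'pos',np.round(q['eef_pos'],4),'psi %.3f'%ps,'q7 %.2f'%q['qpos'][6],'gap %.4f'%q['finger_gap'],'F',np.round(q['ft_force'],2),'r/ang',ang(q['eef_pos'],O))
    print('shift cm',np.round(d,2),'turn',np.round(Ro.from_matrix(R.T@G).as_rotvec(),3),'rx',round(dr,3))
E
python3 -c "
from h import *
a=-.305
goal([O[0]+.052*np.cos(a),O[1]+.052*np.sin(a),.25],a+np.pi)"
```

```text
t 2.23 pos [ 0.551  -0.1167  0.292 ] psi 2.814 q7 -1.81 gap 0.0300 F [-0.14 -0.09  0.46] r/ang (-1.553, 0.0955)
shift cm [ 4.2  -9.1  -1.96] turn [-0.022 -0.003 -0.001] rx -0.022
```

Emit:
carry_out(
  moves="1.4 -3.0 -0.65 -0.022 0 0; 1.4 -3.0 -0.65 0 0 0; 1.4 -3.1 -0.65 0 0 0; 0 0 0 0 0 0",
)

```text
clock: 2.72
eef_pos: [0.5994, -0.0305, 0.2474]
ee_rot: [-2.07, 0.298, 2.065]
ft_force: [-0.1, 0.4, -0.6]
finger_gap: 0.0307
```

```bash
python3 -c "
from h import *
a=-.305
goal([O[0]+.052*np.cos(a),O[1]+.052*np.sin(a),.171],a+np.pi)"
```

```text
t 2.73 pos [ 0.5994 -0.0305  0.2474] psi 2.855 q7 -1.96 gap 0.0307 F [-0.07  0.43 -0.61] r/ang (-0.185, 0.0509)
shift cm [ 7.64  0.62 -0.11] turn [ 0.018 -0.003  0.001] rx 0.018
```

Emit:
carry_out(
  moves="0 0.62 -0.1 0.018 0 0; 2.5 0 0 0 0 0; 2.5 0 0 0 0 0; 0 0 0 0 0 0",
)

```text
clock: 3.22
eef_pos: [0.5987, -0.0402, 0.1973]
ee_rot: [-2.063, 0.316, 2.054]
ft_force: [1.0, -0.3, 0.6]
finger_gap: 0.0305
```

```bash
python3 -c "
from h import *
a=-.305
goal([O[0]+.052*np.cos(a),O[1]+.052*np.sin(a),.171],a+np.pi)"
```

```text
t 3.23 pos [ 0.5987 -0.0402  0.1973] psi 2.838 q7 -1.98 gap 0.0305 F [ 0.99 -0.33  0.64] r/ang (-0.368, 0.0529)
shift cm [ 2.63 -0.33  0.09] turn [ 0.001 -0.004 -0.   ] rx 0.001
```

Emit:
carry_out(
  moves="0 -0.3 0.1 0 0 0; 0 0 0 0 0 0; 1.3 0 0 0 0 0; 1.3 0 0 0 0 0; 0 0 0 0 0 0",
)

```text
clock: 3.85
eef_pos: [0.5998, -0.0381, 0.1727]
ee_rot: [-2.066, 0.317, 2.049]
ft_force: [-0.2, 0.2, -0.6]
finger_gap: 0.0302
```

```bash
python3 -c "
from h import *
a=-.305
goal([O[0]+.052*np.cos(a),O[1]+.052*np.sin(a),.171],a+np.pi)
c=shot('side');x0,y0,x1,y1=220,130,380,250
cv2.imwrite('pics/s2.png',cv2.resize(c['img'][y0:y1,x0:x1,::-1],None,fx=5,fy=5))"
```

```text
t 3.85 pos [ 0.5998 -0.0381  0.1727] psi 2.837 q7 -1.99 gap 0.0302 F [-0.22  0.18 -0.59] r/ang (-0.322, 0.0533)
shift cm [ 0.17 -0.09  0.13] turn [ 0.    -0.008  0.   ] rx 0.0
```

View pics/s2.png

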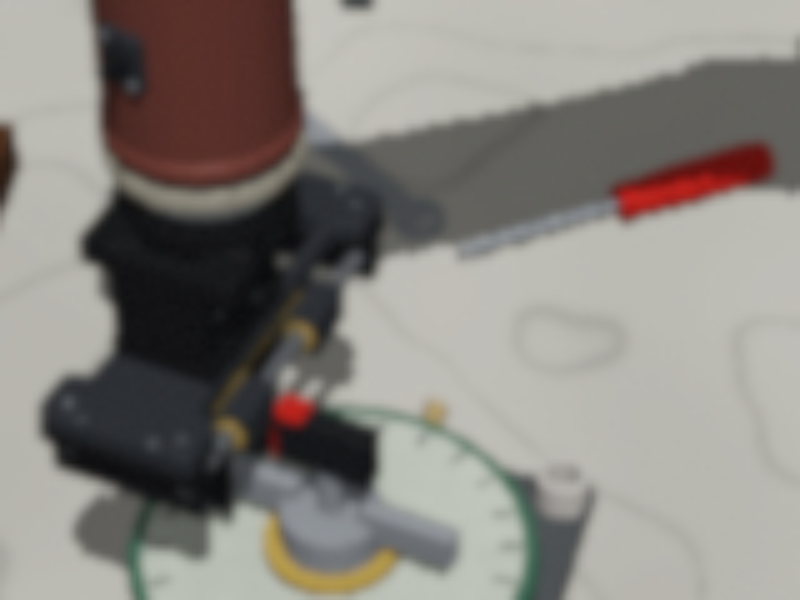

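The side crop shows the fingers straddling the blue ear, with the bar free. I'll narrow the jaw and start slackening.

Emit:
carry_out(
  moves="0 -0.1 0.1 0 0 0; 0 0 0 0 0 0; 0 -0.52 0.03 -0.1 0 0; 0 -0.52 0.03 -0.1 0 0; 0 -0.52 0.03 -0.1 0 0",
  jaw=0.16,
)

```text
clock: 4.53
eef_pos: [0.6018, -0.0262, 0.1744]
ee_rot: [2.227, -0.011, -2.207]
ft_force: [-0.7, -6.4, 1.1]
finger_gap: 0.014
```

```bash
cat >> h.py <<'E'
def st():
    q=read_state();R=Ro.from_rotvec(q['ee_rot']).as_matrix();p=q['eef_pos'];r,a=ang(p,O)[1],ang(p,O)[0]
    f=R.T@q['ft_force'];ps=(np.arctan2(R[1,2],R[0,2])-np.pi)%(2*np.pi);ps=ps-2*np.pi if ps>np.pi else ps
    print('t %.2f z %.4f r %.4f ang %.3f inward-dir %.3f tilt %s gap %.4f Ftool %s Mz %.2f'%(q['clock'],p[2],r,a,ps,np.round(R[2,1:],3),q['finger_gap'],np.round(f,2),q['wrist_torque'][2]))
E
python3 -c "
from h import *
st()"
```

```text
t 4.53 z 0.1744 r 0.0527 ang -0.094 inward-dir -0.001 tilt [ 0.009 -0.009] gap 0.0140 Ftool [-1.08  6.38  0.65] Mz -0.08
```

Emit:
carry_out(
  moves="0 -0.55 0.03 -0.07 0 0; 0 -0.55 0.03 -0.08 0 0; 0 -0.55 0.03 -0.1 0 0; 0 -0.55 0.03 -0.1 0 0",
)

```text
clock: 5.03
eef_pos: [0.6009, -0.0116, 0.1757]
ee_rot: [2.034, 0.342, -2.007]
ft_force: [7.1, -0.5, -4.0]
finger_gap: 0.0139
```

```bash
python3 -c "
from h import *
st()"
```

```text
t 5.03 z 0.1757 r 0.0524 ang 0.184 inward-dir 0.354 tilt [ 0.021 -0.01 ] gap 0.0139 Ftool [ 4.08  2.88 -6.42] Mz -0.14
```

Emit:
carry_out(
  moves="0 -0.7 0.03 0.05 0 0; 0 -0.7 0.03 0 0 0; 0 -0.7 0.03 -0.1 0 0; 0 -0.7 0.03 -0.1 0 0",
  jaw=0.2,
)

```text
clock: 5.52
eef_pos: [0.5917, 0.0128, 0.1768]
ee_rot: [1.941, 0.477, -1.912]
ft_force: [0.2, -2.1, 0.8]
finger_gap: 0.0175
```

```bash
python3 -c "
from h import *
st()"
```

```text
t 5.53 z 0.1768 r 0.0543 ang 0.676 inward-dir 0.510 tilt [ 0.027 -0.008] gap 0.0175 Ftool [-0.71  1.95  0.83] Mz 0.03
```

Emit:
carry_out(
  moves="0 -0.45 0.06 -0.15 0 0; 0 -0.5 0.06 -0.12 0 0; 0 -0.5 0.06 -0.1 0 0",
)

```text
clock: 5.9
eef_pos: [0.5811, 0.0239, 0.1772]
ee_rot: [1.688, 0.78, -1.669]
ft_force: [0.8, -1.5, 0.9]
finger_gap: 0.0176
```

```bash
python3 -c "
from h import *
st()"
```

```text
t 5.90 z 0.1772 r 0.0552 ang 0.956 inward-dir 0.896 tilt [0.03  0.003] gap 0.0176 Ftool [-0.9   1.58  0.71] Mz 0.01
```

Emit:
carry_out(
  moves="0 -0.5 0.1 -0.1 0 0; 0 -0.5 0.1 -0.1 0 0; 0 0.4 0 0 0 0; 0 0 0 0 0 0",
)

```text
clock: 6.4
eef_pos: [0.5756, 0.0279, 0.1783]
ee_rot: [1.545, 0.92, -1.527]
ft_force: [0.3, -0.2, -0.7]
finger_gap: 0.0173
```

```bash
python3 -c "
from h import *
st()"
```

```text
t 6.40 z 0.1783 r 0.0557 ang 1.079 inward-dir 1.105 tilt [0.03  0.007] gap 0.0173 Ftool [0.69 0.35 0.08] Mz 0.02
```

Emit:
carry_out(
  moves="-3 0 0 0 0 0; -3 0 0 0 0 0; -2 0 2 0.175 0 0; 0 0 0 0.175 0 0; 0 0 0 0.175 0 0",
  jaw=0.5,
)

```text
clock: 7.02
eef_pos: [0.5644, 0.0114, 0.2603]
ee_rot: [1.912, 0.519, -1.883]
ft_force: [-0.5, 0.6, -0.4]
finger_gap: 0.0428
```

Emit:
carry_out(
  moves="0 0 0 0.175 0 0; 0 0 0 0.175 0 0; 0 0 0 0.175 0 0; 0 0 0 0.175 0 0; 0 0 0 0 0 0",
)

```text
clock: 7.65
eef_pos: [0.5645, 0.0117, 0.2601]
ee_rot: [-2.16, 0.204, 2.115]
ft_force: [0.3, -0.0, -0.2]
finger_gap: 0.0437
```

```bash
python3 -c "
from h import *
goal([*O,.208],-.31+np.pi)
c=shot('side');print([(k,blobs(c['img'],B['side'],*C[k],3)) for k in('red','blue','orange')])"
```

```text
t 7.65 pos [0.5645 0.0117 0.2601] psi 2.968 q7 -1.94 gap 0.0437 F [ 0.27 -0.02 -0.17] r/ang (1.138, 0.0362)
shift cm [5.24 3.42 1.04] turn [ 0.136 -0.023 -0.013] rx 0.136
[('red', []), ('blue', [(np.float64(269.5), np.float64(240.8), 11), (np.float64(277.7), np.float64(287.1), 9), (np.float64(302.1), np.float64(298.8), 120)]), ('orange', [(np.float64(261.0), np.float64(255.0), 8)])]
```

Emit:
carry_out(
  moves="0 1.7 0.5 0.136 -0.023 -0.013; 0 1.7 0.5 0 0 0; 0 0 0 0 0 0; 0 0 0 0 0 0",
)

```text
clock: 8.2
eef_pos: [0.5461, -0.0191, 0.2602]
ee_rot: [-2.063, 0.306, 2.063]
ft_force: [0.4, 0.0, -0.1]
finger_gap: 0.0432
```

```bash
python3 -c "
from h import *
goal([*O,.208],-.31+np.pi)
c=shot('side');x0,y0,x1,y1=220,130,380,250
cv2.imwrite('pics/s3.png',cv2.resize(c['img'][y0:y1,x0:x1,::-1],None,fx=5,fy=5))"
```

```text
t 8.20 pos [ 0.5461 -0.0191  0.2602] psi 2.847 q7 -1.98 gap 0.0432 F [ 0.45  0.01 -0.11] r/ang (2.549, 0.0038)
shift cm [ 5.22  0.11 -0.36] turn [ 0.016 -0.     0.   ] rx 0.016
```

View pics/s3.png

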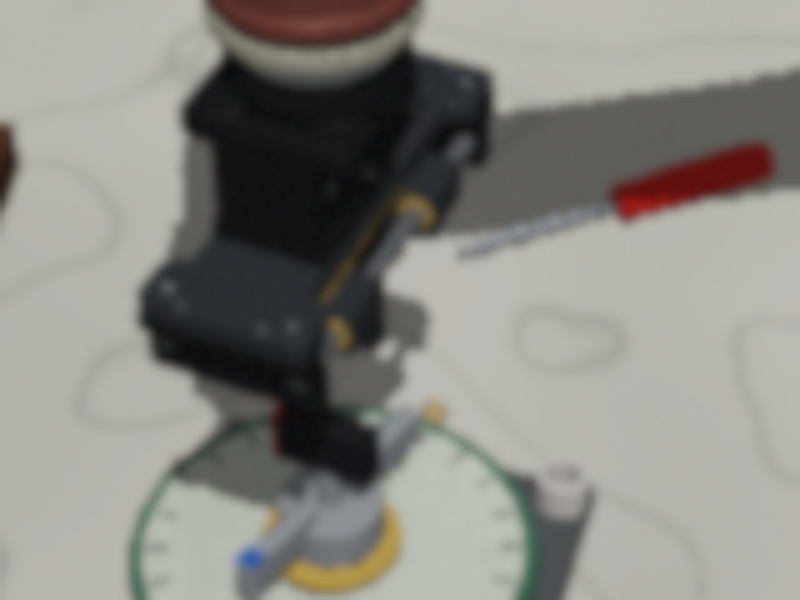

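The side crop shows the nut backed off and the bar still in place, with the gripper above it. I'll descend and grip the bar.

Emit:
carry_out(
  moves="0 0.1 -0.36 0.016 0 0; 0 0 0 0 0 0; 2.5 0 0 0 0 0; 2.5 0 0 0 0 0; 0 0 0 0 0 0",
)

```text
clock: 8.88
eef_pos: [0.5505, -0.0195, 0.2095]
ee_rot: [-2.057, 0.317, 2.054]
ft_force: [0.5, -0.8, 0.1]
finger_gap: 0.0438
```

Emit:
carry_out(
  moves="0 0 0 0 0 0; 0 0 0 0 0 0; 0 0 0 0 0 0; 0 0 0 0 0 0",
  jaw=0,
  newtons=12,
)

```text
clock: 9.38
eef_pos: [0.5518, -0.0195, 0.2125]
ee_rot: [-2.061, 0.317, 2.05]
ft_force: [-0.0, 0.7, -1.7]
finger_gap: 0.0139
```

```bash
python3 -c "
from h import *
goal([*O,.208],.885+np.pi);st()"
```

```text
t 9.38 pos [ 0.5518 -0.0195  0.2125] psi 2.835 q7 -2.01 gap 0.0139 F [-0.01  0.75 -1.72] r/ang (0.593, 0.003)
shift cm [0.45 0.24 0.19] turn [-1.192 -0.005 -0.002] rx -1.192
t 9.38 z 0.2125 r 0.0030 ang 0.593 inward-dir -0.307 tilt [-0.002 -0.005] gap 0.0139 Ftool [ 1.72 -0.71  0.24] Mz -0.02
```

Emit:
carry_out(
  moves="0 0 0 -0.15 0 0; 0 0 0 -0.175 0 0; 0 0 0 -0.175 0 0; 0 0 0 -0.175 0 0; 0 0 0 -0.175 0 0",
  newtons=15,
)

```text
clock: 10.0
eef_pos: [0.5516, -0.0178, 0.2125]
ee_rot: [1.904, 0.556, -1.893]
ft_force: [-0.1, 2.0, -0.7]
finger_gap: 0.0139
```

```bash
python3 -c "
from h import *
goal([*O,.208],.885+np.pi);st();print(read_state()['wrist_torque'])"
```

```text
t 10.00 pos [ 0.5516 -0.0178  0.2125] psi -2.572 q7 -1.15 gap 0.0139 F [-0.09  2.04 -0.74] r/ang (0.982, 0.0041)
shift cm [0.45 0.16 0.38] turn [-0.316 -0.005 -0.002] rx -0.316
t 10.00 z 0.2125 r 0.0041 ang 0.982 inward-dir 0.569 tilt [ 0.001 -0.006] gap 0.0139 Ftool [ 0.75 -1.77 -1.02] Mz -0.11
[ 0.26676983  0.16337183 -0.11230449]
```

Emit:
carry_out(
  moves="0 0 0 -0.16 0 0; 0 0 0 -0.15 0 0; 0 0 0 0 0 0",
)

```text
clock: 10.38
eef_pos: [0.5511, -0.0173, 0.2125]
ee_rot: [1.696, 0.807, -1.686]
ft_force: [1.2, 1.0, -1.2]
finger_gap: 0.0141
```

```bash
python3 -c "
from h import *
goal([*O,.208],.885+np.pi);st()"
```

```text
t 10.38 pos [ 0.5511 -0.0173  0.2125] psi -2.252 q7 -0.84 gap 0.0141 F [ 1.23  0.96 -1.17] r/ang (1.132, 0.0043)
shift cm [0.45 0.1  0.42] turn [ 0.004 -0.005 -0.001] rx 0.004
t 10.38 z 0.2125 r 0.0043 ang 1.132 inward-dir 0.889 tilt [ 0.001 -0.005] gap 0.0141 Ftool [ 1.18  0.35 -1.51] Mz 0.13
```

Emit:
carry_out(
  moves="0 0 0 0 0 0; 0 0 0 0 0 0; -4 0 0 0 0 0; -4 0 0 0 0 0",
  jaw=0.5,
)

```text
clock: 10.88
eef_pos: [0.5496, -0.0179, 0.2918]
ee_rot: [1.699, 0.803, -1.697]
ft_force: [1.3, -0.3, -0.2]
finger_gap: 0.0414
```

Emit:
carry_out(
  moves="0 3.1 3.9 0 0 0; 0 3.1 3.9 0 0 0; 0 3.1 3.9 0 0 0; 0 3.1 3.9 0 0 0; 0 0 0 0 0 0",
)

```text
clock: 11.5
eef_pos: [0.5474, -0.2224, 0.2962]
ee_rot: [1.707, 0.793, -1.693]
ft_force: [-0.3, 0.2, -0.5]
finger_gap: 0.0434
```

```bash
python3 - <<'E'
from h import *
t=shot('top');s=shot('side')
x0,y0,x1,y1=B['top'];cv2.imwrite('pics/t4.png',cv2.resize(t['img'][y0:y1,x0:x1,::-1],None,fx=5.5,fy=5.5,interpolation=cv2.INTER_CUBIC))
b={n:{k:blobs(c['img'],B[n],*C[k],3) for k in('red','blue','orange')} for n,c in(('top',t),('side',s))};print(b)
h=cv2.cvtColor(t['img'],cv2.COLOR_RGB2HSV)[185:230,305:345]
m=(cv2.inRange(h,np.array([0,0,0]),np.array([180,255,28]))|cv2.inRange(h,np.array(C['red'][0]),np.array(C['red'][1])))
m=cv2.morphologyEx(m,cv2.MORPH_OPEN,np.ones((2,2)))
rc=cv2.minAreaRect((cv2.findNonZero(m).reshape(-1,2)+[305,185]).astype(np.float32));print(rc,ray(t,*rc[0],.166))
r=ray(t,*b['top']['red'][0][:2],.166);print('red',r,ang(r,O),ang(r,ray(t,*rc[0],.166)));p=ray(t,*b['top']['orange'][0][:2],.09);print('pin',p,ang(p,O))
goal([*O,.208],.885+np.pi)
E
```

```text
{'top': {'red': [(np.float64(317.0), np.float64(200.2), 51)], 'blue': [(np.float64(299.6), np.float64(195.5), 19), (np.float64(277.6), np.float64(213.0), 8), (np.float64(268.5), np.float64(238.0), 95)], 'orange': [(np.float64(295.9), np.float64(189.4), 16)]}, 'side': {'red': [(np.float64(278.8), np.float64(219.3), 64)], 'blue': [(np.float64(270.0), np.float64(241.3), 7), (np.float64(277.5), np.float64(287.0), 10), (np.float64(302.1), np.float64(298.8), 119)], 'orange': [(np.float64(261.0), np.float64(255.0), 8)]}}
((318.0400085449219, 201.27999877929688), (7.200000286102295, 6.800000190734863), 36.869895935058594) [ 0.55891296 -0.00897872  0.166     ]
red [ 0.56122474 -0.00688016  0.166     ] (0.876, 0.0186) (0.737, 0.0031)
pin [0.59865294 0.03915038 0.09      ] (0.885, 0.078)
t 11.60 pos [ 0.5485 -0.2174  0.2966] psi -2.260 q7 -0.47 gap 0.0434 F [-0.13  0.22 -0.3 ] r/ang (-1.575, 0.1962)
shift cm [  8.92 -12.46 -15.12] turn [-0.004 -0.008 -0.005] rx -0.004
```

View pics/t4.png

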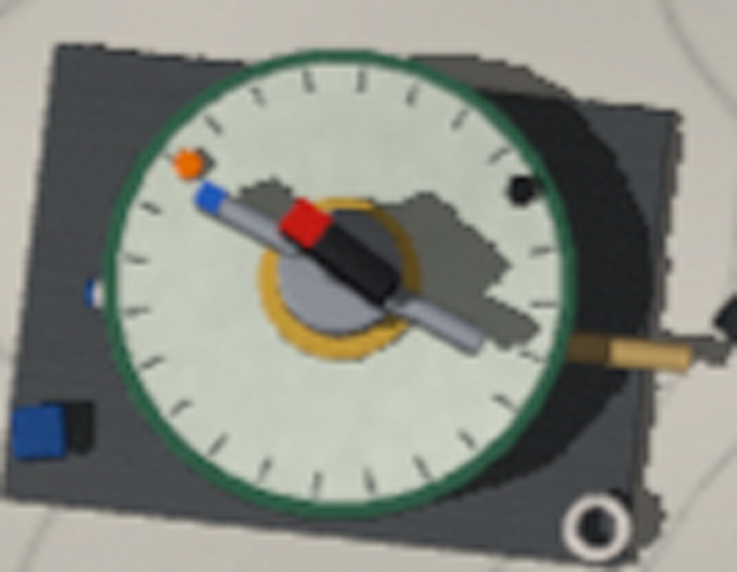

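The bar points at 0.876 rad and the pin lies at 0.885 rad; the gripper read 0.889, so they agree. The crop shows red end (306,223), blue ear (210,198) and pin (189,164). Next I'll go back to the ear.

```bash
python3 - <<'E'
from h import *
t=shot('top')
b=ray(t,299.6,195.5,.124);a=ang(b,O)[0];print('nut',ang(b,O))
goal([O[0]+.053*np.cos(a),O[1]+.053*np.sin(a),.22],a+np.pi)
E
```

```text
nut (1.047, 0.0594)
t 11.65 pos [ 0.5487 -0.2162  0.2967] psi -2.258 q7 -0.47 gap 0.0434 F [ 0.18  0.3  -0.35] r/ang (-1.574, 0.195)
shift cm [  7.77 -13.23 -20.28] turn [-0.163 -0.008 -0.005] rx -0.163
```

Emit:
carry_out(
  moves="0 -2.6 -4.0 0 0 0; 0 -2.6 -4.0 0 0 0; 0 -2.6 -4.0 0 0 0; 0 -2.6 -4.0 0 0 0; 0 -2.6 -4.0 0 0 0",
  jaw=0.3,
)

```text
clock: 12.28
eef_pos: [0.5746, 0.0322, 0.2986]
ee_rot: [1.703, 0.8, -1.683]
ft_force: [1.2, 0.4, -0.1]
finger_gap: 0.0262
```

Emit:
carry_out(
  moves="0 0 0 -0.16 -0.008 -0.005; 3.5 0 0 0 0 0; 3.5 0 0 0 0 0; 0 0 0 0 0 0",
)

```text
clock: 12.78
eef_pos: [0.5731, 0.0467, 0.2294]
ee_rot: [1.574, 0.926, -1.564]
ft_force: [0.0, -0.0, 0.1]
finger_gap: 0.0261
```

```bash
python3 - <<'E'
from h import *
a=1.047
goal([O[0]+.053*np.cos(a),O[1]+.053*np.sin(a),.175],a+np.pi)
E
```

```text
t 12.78 pos [0.5731 0.0467 0.2294] psi -2.074 q7 -0.80 gap 0.0261 F [ 0.01 -0.    0.08] r/ang (1.233, 0.072)
shift cm [5.44 1.28 1.82] turn [ 0.021 -0.004 -0.004] rx 0.021
```

Emit:
carry_out(
  moves="0 1.0 1.5 0.02 0 0; 0 0 0 0 0 0; 1.5 0 0 0 0 0; 0 0 0 0 0 0",
)

```text
clock: 13.28
eef_pos: [0.5762, 0.0283, 0.2176]
ee_rot: [1.592, 0.909, -1.574]
ft_force: [-0.5, 0.7, -0.1]
finger_gap: 0.0263
```

```bash
python3 - <<'E'
from h import *
a=1.047
goal([O[0]+.053*np.cos(a),O[1]+.053*np.sin(a),.175],a+np.pi)
E
```

```text
t 13.28 pos [0.5762 0.0283 0.2176] psi -2.095 q7 -0.79 gap 0.0263 F [-0.46  0.67 -0.12] r/ang (1.073, 0.0564)
shift cm [4.26 0.11 0.36] turn [-0.001 -0.006 -0.009] rx -0.001
```

Emit:
carry_out(
  moves="0 0.1 0.3 0 -0.006 -0.009; 0 0 0 0 0 0; 2.1 0 0 0 0 0; 2.1 0 0 0 0 0; 0 0 0 0 0 0",
)

```text
clock: 13.9
eef_pos: [0.5763, 0.0255, 0.1758]
ee_rot: [1.585, 0.914, -1.583]
ft_force: [-0.1, -0.2, -0.1]
finger_gap: 0.0263
```

```bash
python3 - <<'E'
from h import *
a=1.047
goal([O[0]+.053*np.cos(a),O[1]+.053*np.sin(a),.175],a+np.pi);st()
E
```

```text
t 13.90 pos [0.5763 0.0255 0.1758] psi -2.095 q7 -0.81 gap 0.0263 F [-0.13 -0.19 -0.15] r/ang (1.047, 0.054)
shift cm [0.08 0.   0.1 ] turn [-0.    -0.001 -0.   ] rx -0.0
t 13.90 z 0.1758 r 0.0540 ang 1.047 inward-dir 1.047 tilt [ 0.    -0.001] gap 0.0263 Ftool [ 0.15 -0.02  0.23] Mz 0.01
```

Emit:
carry_out(
  moves="0 0 0 0 0 0; 0 0.55 0.04 0.1 0 0; 0 0.55 0.04 0.1 0 0; 0 0.55 0.04 0.1 0 0",
  jaw=0.19,
)

```text
clock: 14.4
eef_pos: [0.5904, 0.0157, 0.1798]
ee_rot: [1.795, 0.693, -1.786]
ft_force: [-0.4, -0.2, 0.1]
finger_gap: 0.0166
```

```bash
python3 -c "
from h import *
st()"
```

```text
t 14.40 z 0.1798 r 0.0552 ang 0.731 inward-dir 0.739 tilt [ 0.002 -0.004] gap 0.0166 Ftool [-0.09 -0.08  0.43] Mz 0.01
```

Emit:
carry_out(
  moves="0.3 0.55 0.08 0.1 0 0; 0.2 0.55 0.08 0.1 0 0",
)

```text
clock: 14.65
eef_pos: [0.5973, 0.0065, 0.1773]
ee_rot: [1.929, 0.524, -1.914]
ft_force: [0.1, -0.4, -0.4]
finger_gap: 0.0164
```

```bash
python3 -c "
from h import *
st()"
```

```text
t 14.65 z 0.1773 r 0.0554 ang 0.523 inward-dir 0.533 tilt [ 0.002 -0.007] gap 0.0164 Ftool [0.42 0.36 0.11] Mz 0.01
```

Emit:
carry_out(
  moves="0.2 0.55 0.1 0.1 0 0; 0 0.55 0.1 0.1 0 0",
)

```text
clock: 14.9
eef_pos: [0.6016, -0.004, 0.1774]
ee_rot: [2.056, 0.337, -2.035]
ft_force: [-0.6, 1.0, 0.2]
finger_gap: 0.0165
```

```bash
python3 -c "
from h import *
st()
c=shot('top');print(blobs(c['img'],B['top'],*C['blue']),blobs(c['img'],B['top'],*C['red']))
c=shot('side');print(blobs(c['img'],B['side'],*C['blue']),blobs(c['img'],B['side'],*C['red']));st()"
```

```text
t 14.90 z 0.1774 r 0.0551 ang 0.318 inward-dir 0.326 tilt [ 0.001 -0.01 ] gap 0.0165 Ftool [-0.18 -1.09  0.25] Mz -0.03
[(np.float64(277.6), np.float64(213.0), 8), (np.float64(268.6), np.float64(238.0), 94)] [(np.float64(304.2), np.float64(160.2), 5), (np.float64(324.3), np.float64(160.3), 3), (np.float64(309.5), np.float64(184.1), 218), (np.float64(325.5), np.float64(164.2), 4), (np.float64(356.5), np.float64(165.2), 4), (np.float64(326.4), np.float64(170.8), 10), (np.float64(358.0), np.float64(171.0), 3), (np.float64(330.3), np.float64(177.0), 3), (np.float64(329.0), np.float64(181.0), 3), (np.float64(296.0), np.float64(186.2), 4), (np.float64(300.8), np.float64(193.7), 11), (np.float64(331.7), np.float64(194.2), 12), (np.float64(334.3), np.float64(197.7), 3), (np.float64(301.7), np.float64(200.0), 6), (np.float64(303.5), np.float64(208.4), 19), (np.float64(322.2), np.float64(234.2), 346), (np.float64(338.0), np.float64(209.0), 3), (np.float64(333.5), np.float64(215.8), 6), (np.float64(305.1), np.float64(217.7), 9), (np.float64(307.8), np.float64(221.6), 5), (np.float64(327.0), np.
[... 739 characters left out ...]
4(241.8), 4), (np.float64(310.4), np.float64(243.2), 5), (np.float64(341.2), np.float64(244.8), 5), (np.float64(347.7), np.float64(245.0), 7), (np.float64(312.0), np.float64(246.6), 5), (np.float64(313.6), np.float64(253.4), 13), (np.float64(343.5), np.float64(254.8), 14), (np.float64(315.8), np.float64(260.8), 13), (np.float64(348.4), np.float64(259.8), 13), (np.float64(320.7), np.float64(260.3), 3), (np.float64(352.8), np.float64(262.0), 8)]
[(np.float64(277.7), np.float64(287.1), 9), (np.float64(302.1), np.float64(298.8), 119)] [(np.float64(281.4), np.float64(216.6), 15)]
t 15.00 z 0.1775 r 0.0551 ang 0.307 inward-dir 0.328 tilt [ 0.002 -0.01 ] gap 0.0163 Ftool [ 1.26 -0.07 -0.13] Mz 0.04
```

Emit:
carry_out(
  moves="0 0.5 0.1 0.08 0 0; 0 0.5 0.1 0.08 0 0",
)

```text
clock: 15.25
eef_pos: [0.6029, -0.0127, 0.1787]
ee_rot: [2.146, 0.186, -2.121]
ft_force: [-0.1, 3.4, -2.5]
finger_gap: 0.0169
```

```bash
python3 -c "
from h import *
st()"
```

```text
t 15.25 z 0.1787 r 0.0543 ang 0.157 inward-dir 0.171 tilt [-0.002 -0.012] gap 0.0169 Ftool [ 2.52 -3.34 -0.48] Mz 0.06
```

Emit:
carry_out(
  moves="0.1 0.5 0.05 0.07 0 0; 0.1 0.5 0.05 0.07 0 0",
)

```text
clock: 15.5
eef_pos: [0.6033, -0.0194, 0.1781]
ee_rot: [2.22, 0.046, -2.194]
ft_force: [-1.6, 5.3, 1.6]
finger_gap: 0.0168
```

```bash
python3 -c "
from h import *
st()"
```

```text
t 15.50 z 0.1781 r 0.0540 ang 0.033 inward-dir 0.035 tilt [-0.007 -0.012] gap 0.0168 Ftool [-1.63 -5.35  1.42] Mz 0.06
```

Emit:
carry_out(
  moves="0 0.55 0.05 0.07 0 0; 0 0.55 0.05 0.07 0 0",
)

```text
clock: 15.75
eef_pos: [0.6023, -0.0254, 0.1786]
ee_rot: [-2.177, 0.094, 2.151]
ft_force: [1.4, 7.0, -4.9]
finger_gap: 0.0164
```

```bash
python3 -c "
from h import *
st()"
```

```text
t 15.75 z 0.1786 r 0.0532 ang -0.078 inward-dir -0.100 tilt [-0.014 -0.011] gap 0.0164 Ftool [ 4.99 -7.01 -0.66] Mz 0.06
```

Emit:
carry_out(
  moves="0 0.6 0.03 0.06 0 0; 0 0.6 0.03 0.06 0 0",
)

```text
clock: 16.0
eef_pos: [0.6009, -0.0306, 0.179]
ee_rot: [-2.113, 0.201, 2.087]
ft_force: [3.5, 9.2, -4.8]
finger_gap: 0.0166
```

```bash
python3 -c "
from h import *
st()"
```

```text
t 16.00 z 0.1790 r 0.0524 ang -0.181 inward-dir -0.212 tilt [-0.023 -0.01 ] gap 0.0166 Ftool [ 4.98 -9.61 -1.4 ] Mz 0.05
```

About 9.6 N in motion, which is on target. I'll back off to the middle of the gap and lift clear.

Emit:
carry_out(
  moves="0 -0.3 0 0 0 0; 0 0 0 0 0 0",
  jaw=0.26,
)

```text
clock: 16.25
eef_pos: [0.6019, -0.0267, 0.1801]
ee_rot: [-2.117, 0.195, 2.088]
ft_force: [-0.2, -0.7, 0.0]
finger_gap: 0.0218
```

```bash
python3 -c "
from h import *
st()"
```

```text
t 16.25 z 0.1801 r 0.0529 ang -0.103 inward-dir -0.207 tilt [-0.023 -0.011] gap 0.0218 Ftool [-0.02  0.68  0.03] Mz 0.00
```

Free of the ear. I'll lift, move aside and check.

Emit:
carry_out(
  moves="-3 0 0 0 0 0; -4 0 0 0 0 0; -4 0 0 0 0 0; 0 5 0 0 0 0; 0 5 0 0 0 0",
)

```text
clock: 16.88
eef_pos: [0.5807, -0.1252, 0.2934]
ee_rot: [-2.129, 0.18, 2.095]
ft_force: [0.3, 0.3, -0.5]
finger_gap: 0.0227
```

Emit:
carry_out(
  moves="0 5 0 0 0 0; 0 5 0 0 0 0; 0 0 0 0 0 0; 0 0 0 0 0 0",
)

```text
clock: 17.38
eef_pos: [0.5596, -0.2317, 0.293]
ee_rot: [-2.132, 0.184, 2.095]
ft_force: [-0.2, 1.5, 0.4]
finger_gap: 0.0224
```

```bash
python3 - <<'E'
from h import *
t=shot('top');s=shot('side');st()
x0,y0,x1,y1=B['top'];cv2.imwrite('pics/t5.png',cv2.resize(t['img'][y0:y1,x0:x1,::-1],None,fx=5.5,fy=5.5,interpolation=cv2.INTER_CUBIC))
b={n:{k:blobs(c['img'],B[n],*C[k],3) for k in('red','blue','orange')} for n,c in(('top',t),('side',s))};print(b)
r=ray(t,*b['top']['red'][0][:2],.166);print('red',ang(r,O));p=ray(t,*b['top']['orange'][0][:2],.09);print('pin',ang(p,O))
bl=ray(t,*b['top']['blue'][0][:2],.118);print('nut',ang(bl,O))
E
```

```text
t 17.48 z 0.2928 r 0.2106 ang -1.522 inward-dir -0.191 tilt [-0.018 -0.016] gap 0.0224 Ftool [-0.61  0.2  -0.3 ] Mz 0.02
{'top': {'red': [(np.float64(317.1), np.float64(200.4), 46)], 'blue': [(np.float64(326.7), np.float64(181.8), 19), (np.float64(277.6), np.float64(213.0), 8), (np.float64(268.5), np.float64(238.0), 95)], 'orange': [(np.float64(295.9), np.float64(189.4), 17), (np.float64(319.0), np.float64(197.3), 3)]}, 'side': {'red': [(np.float64(278.9), np.float64(220.1), 59)], 'blue': [(np.float64(261.7), np.float64(223.0), 7), (np.float64(277.7), np.float64(287.1), 9), (np.float64(302.0), np.float64(298.9), 119)], 'orange': [(np.float64(261.0), np.float64(255.0), 8)]}}
red (0.887, 0.0182)
pin (0.885, 0.078)
nut (-0.132, 0.0599)
```

View pics/t5.png

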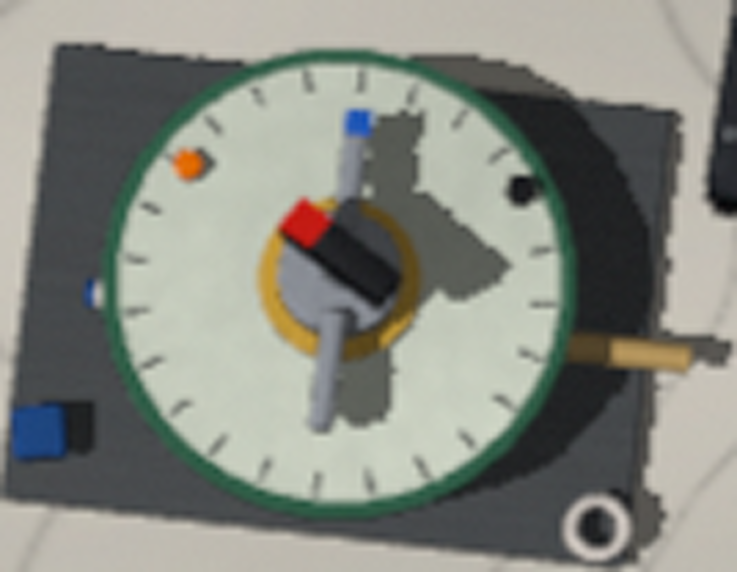

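The final top crop shows the red end (306,223) lined up with the orange pin (189,164). The nut is at −0.13 rad, the chalk and ferrule haven't moved, and the gripper is clear. I'm handing in.

```bash
python3 -c "
from cell import workorder
print(workorder.hand_in())"
```

```text
the job is handed in; nothing more can be done
None
```

The job is done and handed in, with the robot's clock at about 17.5 s of the 72 s allowed.

- **Slackening:** I pushed the blue ear about 1.35 rad anticlockwise. The force on it fell from 6.4 N to a flat 1.6–2 N, so I took the nut as slack.
- **Adjuster:** I gripped the bar knob and turned it about 1.2 rad anticlockwise.
- **Retightening:** I pushed the nut clockwise from 1.05 rad. It began to bear at about 0.35 rad, and the force rose through 3.3, 5.3 and 7.0 N. It read 9.6 N in motion (about 0.5 N m) when I stopped.

**Last checks:** The red end measures 0.887 rad and the orange pin 0.885 rad; before tightening the bar read 0.876 rad, which is within measuring noise. The nut stands at −0.13 rad. In the final picture the chalk and ferrule are where they were, and the arm is clear of the press. I did not re-check the things farther out on the table, but the arm never went down near them. No check failed. The pads met on the bar 2–4 mm off my camera estimate of the axis, and I left that uncorrected.

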